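# Pin an injection pump's control rod by feel

## Robot

A 6-joint arm with a two-finger parallel gripper is mounted at the origin on a cart in front of the work surface, level with it; the furniture and walls round the work are solid. World frame = base frame: x ahead of the robot, y to its left, z up, the work surface at z = 0. Lengths are in m, angles in rad, forces in N, time in s.
With the tool pointing down it reaches from about 0.375 to 0.975 m from the base axis. Payload 3.8 kg.
Tool frame: the origin (TCP) lies at the very end of the fingers, on their centre line; the grasp point (between the pads) lies 19 mm behind it; z points along the fingers, y is the line along which they close (so a half turn about z gives the same grasp; the last joint's range is limited). The gripper opens to 85 mm and grips with 20 to 120 N. Pads are 22 mm wide; open, the fingers measure 114 mm over their backs; the gripper's body (76 mm by 85 mm) begins 54 mm behind the grasp point. The pads swing forward as they close: fully open they stand 13 mm farther back than shut.
Start: joints at [1.128, 0.264, 1.604, -0, 1.274, -0.037], TCP at [0.266, 0.62, 0.231] pointing down, gripper open.
Joint ranges: [-2.63, 2.63], [-0.94, 2.18], [0.31, 2.57], [-1.31, 4.45], [0, 2.66], [-2.55, 2.55]. Speed limits (rad/s): [2.57, 2.57, 3.14, 3.14, 3.14, 3.14].

## Interface

Orientations are given as a rotation vector (axis times angle).
In Python, from workcell import read_state, read_camera, calibration, finish_job gives the robot as it stands.
- The arm moves only by the tool step_arm, never from a script. Its argument "commands" is a list of rows, each an object of numbers: "fingers": the gripper's target within -1 to 1 (shut at 1, half-way at 0, fully open at -1); "dx", "dy", "dz": the shift along the tool's x, y, z in m; "roll": the turn about the tool's z in degrees. In form: [{"fingers": .., "dx": .., "dy": .., "dz": .., "roll": ..}, ...]. A call has 1 to 8 rows; each row is the pose to reach, as a shift and turn from the pose commanded when the call began, along the tool's axes at that moment; what a row does not reach only later rows make up. A row lasts 1/8 s, in which the tool goes at most 62.5 mm and 10.7 degrees, less where a joint would pass 70% of its speed; a pose out of reach is approached as far as the arm can. A call with a gripper value outside its range is refused whole. The fingers move at their own pace and stop on an object; "squeeze" is the grip in N (left out, the last holds). Time passes only in rows, so rows that repeat a pose let the fingers close. It gives the time, the measured TCP pose, the force, the opening and the grip force at its end, in the units of the state.
- read_state(): the state, without advancing time (a new reading comes with each control period).
- read_camera(name): name is "scene" or "top" or "wrist"; returns (picture, depth): 420x560x3 uint8, blue, green, red; 420x560 float32, m along the optical axis (not along the pixel's ray), 0 where there is no reading.
- calibration(name): a dict with "intrinsics" (3x3 intrinsics, pixels), "k1" (the pictures are not rectified: a ray, as slopes to the right and down, at radius r is drawn at 1 + k1 r^2 times it, then the intrinsics apply), "world_to_cam" (4x4, takes a point from world to camera coordinates). Camera axes: x right, y up, looking along -z (the intrinsics and any distortion apply to the point x, -y, -z); pixel columns grow to the right and rows downward; lengths in m; the calibration is good to about 2 mm. A picture is of the moment at which its call begins: read the wrist's pose just before it. calibration takes no time and is no camera call; for the wrist camera it gives the pose at the moment of the call.
- finish_job(): hands the job in; it is judged then, once.
The state is a dict: "time": time; "q": joint angles; "joint_vel": joint speeds; "joint_torque": joint torques, N m; "tool_pos": TCP position; "tcp_rot": TCP orientation; "wrist_force": force on the tool from outside, world axes, zero at the start; "torque": the same for the moment, N m; "width": opening from 0.0 (shut) to 1.0 (fully open); "grip_force": force on a finger pad.
Only numpy, scipy, OpenCV 4.12 (cv2) and the standard library are available. Lean on these libraries where they do the work, as an engineer would, in place of code of your own. Each camera call takes 0.05 s, during which the arm holds its last target. There are 200 camera calls.

## Task

I want to undo the nut on the end of this pump's control rod, so lock the rod against turning: take the spring pin from its block, put its stem down through the slot in the pump's cover and drag it lightly along the rod inside until you feel it drop into the rod's hidden cross hole, then stop, set the pin down with its collar flat on the cover and let go. The rod is set as I want it: it can slide, so do not drag it along once the stem has caught, and do not lean hard on the pin. Leave the spanner, the caliper and the plain drift where they are.

Things in the scene. Friction and masses are not known exactly. Their poses are not given: they have to be found in the camera images.
- pump: aluminium fuel injection pump bolted to the bench; origin on the bench below the middle of the cover's slot, z up, y along pump and slot: +y to the end where the control rod comes out, -y to four upright delivery valves (y -80 to -208 mm, up to 121 mm high). The flat cover (x -41 to 41, y -78 to 78 mm) has its top 100 mm above the bench.
- slot (a point): middle of the slot at the cover's top, axes as the pump's. Slot 11 mm wide (x), 84 mm long (y -42 to 42 mm), straight walls, under a split black rubber lip that offers no resistance. 22 mm below the cover's top is the level, smooth top of the control rod. Its hidden cross hole, 11 mm along y and 14 mm deep, lies anywhere from y = -24 to 24 mm.
- rod_end (a point): visible tip of the steel control rod, with a hex nut, at the pump's +y end, 71 mm above the bench, 103 to 117 mm from the slot's middle. The hole's place cannot be told from it (the holed part is clamped on the rod up to 17 mm either way). The rod can slide along y, but is stiff: it gives way at about 9 N.
- spring_pin: steel spring pin, about 0.125 kg, upright in one of the block's two holes. Origin on its axis at the underside of its collar (30 mm wide, 6 mm thick), z up. Over the neck (18 mm wide) is the grip: 16 to 48 mm above the origin, 20 mm between two flats that face its own +x and -x, 26 mm wide along its y; cap to 53 mm.
- pin_grip (a point): middle of the spring pin's grip, 32 mm above the collar's underside. Below the collar a round 8 mm stem with a chamfered flat end reaches 32 mm down; it can be pushed up to 14 mm into the collar against a spring: 3.2 N to start, 0.4 N more per mm. On the solid rod the stem keeps the collar about 10 mm off the cover (let go there, the pin topples); in the hole the collar lies flat.
- tool_block: fixed black plastic block 50 x 110 x 38 mm, origin under its middle, y along its length; two through holes 12 mm wide at y = -30 and 30 mm hold the spring pin and the drift, collars on its top.
- drift: plain steel drift in the other hole of the block: collar 26 mm wide, round 16 mm handle with a 19 mm head, top 75 mm above the collar's underside (its origin). Not needed, to be left there.
- spanner_13: loose open-ended spanner 170 x 25 x 8 mm in front of the pump, origin under its middle, long axis y. To be left alone.
- caliper: loose caliper 235 x 76 x 8 mm behind the pump, origin under its middle, long axis y. To be left alone.
Mind the look-alikes: they are no part of the job. Several things have the shape of the tool_block; the one meant has the colours described above. What is shaped like the spring_pin but yellow is not meant.

How it is judged:
On the way, in this order (a step that is already met when the one before it is completed fails the run):
1. the spring pin is out of the tool block (z of spring_pin in the frame of tool_block above 0.072 m), for 0.1 s.
2. its stem is down in the slot, as deep as the rod (z of spring_pin in the frame of slot between -0.004 and 0.014 m and x of spring_pin in the frame of slot between -0.006 and 0.006 m and y of spring_pin in the frame of slot between -0.042 and 0.042 m), for 0.1 s.
At the end, for the whole second after the job is handed in: the spring pin stands released and at rest in the slot, upright within 0.1 rad, its collar flat on the cover (within 3 mm of its top face), which it can be only with the stem in the rod's hole; the end of the control rod is within 4 mm of where it was (z of spring_pin in the frame of slot between -0.003 and 0.003 m and x of spring_pin in the frame of slot between -0.005 and 0.005 m and y of spring_pin in the frame of slot between -0.04 and 0.04 m and angle between spring_pin's own z axis and vertical below 0.1 rad and linear speed of spring_pin below 0.02 m/s and distance of rod_end from where it was at the start of the episode below 0.004 m and contact force between the fingers and spring_pin below 0.1 N); the robot touches nothing.
It fails at once if the control rod is dragged more than 4 mm from its setting (distance of rod_end from where it was at the start of the episode above 0.004 m).
It fails at once if the pin is pressed on the pump with more than 50 N (contact force between spring_pin and pump above 50 N).
It fails at once if the drift, the spanner or the caliper is disturbed (moved more than 20 mm) (distance of any of drift, spanner_13, caliper from where it was at the start of the episode above 0.02 m).
It also fails if it takes over 48 s, if anything falls off the work surface, if the arm or the gripper's body presses on something with over 40 N, if the wrist force passes 120 N, or if a joint passes its speed limit or range.

## Working session

There is one attempt and no reset: what is moved stays moved. The work goes in short steps, Python scripts to look and compute and a tool call to move; the robot and the scene stay as the last step left them, time stands still between calls to the robot, and variables do not carry over. Pictures are saved under pics/ and viewed, at most 10 in all, crops included, and the job is handed in when it is done.

Besides the shell and the picture viewer there is one more tool, called by a JSON object that holds its "fn" and its "kwargs", one argument or row to a line. step_arm: Moves the arm, as the interface text tells. Its arguments: {"type":"object","properties":{"commands":{"type":"array","items":{"type":"object","properties":{"fingers":{"type":"number"},"dx":{"type":"number"},"dy":{"type":"number"},"dz":{"type":"number"},"roll":{"type":"number"}}}},"squeeze":{"type":"number"}},"required":["commands"]}

```bash
mkdir -p pics; cat > h.py <<'E'
import numpy as np, cv2
from workcell import read_state, read_camera, calibration, finish_job
def pts(name, cal, depth):
    K=np.array(cal["intrinsics"]);k1=cal["k1"]
    h,w=depth.shape
    u,v=np.meshgrid(np.arange(w),np.arange(h))
    xy=cv2.undistortPoints(np.stack([u,v],-1).reshape(-1,1,2).astype(np.float64),K,np.array([k1,0,0,0.])).reshape(h,w,2)
    P=np.stack([xy[...,0]*depth,-xy[...,1]*depth,-depth,np.ones_like(depth)],-1)
    T=np.linalg.inv(np.array(cal["world_to_cam"]))
    return (P@T.T)[...,:3]
def grab(name):
    cal=calibration(name); im,d=read_camera(name); return im,pts(name,cal,d),d,cal
E
python3 - <<'E'
from h import *
for n in ("scene","top"):
    im,P,d,cal=grab(n); np.savez(f"{n}.npz",im=im,P=P,d=d); cv2.imwrite(f"pics/{n}.png",im)
    print(n,np.round(np.linalg.inv(np.array(cal["world_to_cam"])),3).tolist())
s=read_state(); print(s)
E
```

```text
scene [[0.574, 0.494, -0.653, -0.09], [-0.819, 0.356, -0.45, -0.312], [0.01, 0.793, 0.609, 0.692], [0.0, 0.0, 0.0, 1.0]]
top [[0.02, 0.995, -0.101, 0.468], [-1.0, 0.02, -0.006, 0.156], [-0.004, 0.101, 0.995, 1.073], [0.0, 0.0, 0.0, 1.0]]
{'time': 0.1, 'q': array([ 1.12810607e+00,  2.64671834e-01,  1.60528038e+00, -4.72337262e-06,
        1.27373104e+00, -3.69025289e-02]), 'joint_vel': array([-0.00068014, -0.00417984, -0.0021711 , -0.00063371, -0.00163005,
       -0.00013589]), 'joint_torque': array([-1.80449988e-04, -5.16712940e+01, -3.68588018e+01, -5.55506301e-05,
        6.19069469e-03, -3.98096711e-05]), 'tool_pos': array([0.26615948, 0.61955694, 0.23006739]), 'tcp_rot': array([-0.63294398, -3.07666771,  0.00319112]), 'wrist_force': array([-0.02788604, -0.53014029, -0.16516922]), 'torque': array([-0.03923849,  0.02610073, -0.00720374]), 'grip_force': 0.0, 'width': 1.0010965708133832}
```

View pics/scene.png

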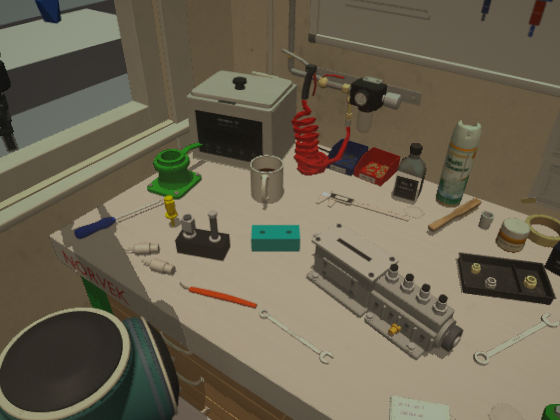

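View pics/top.png

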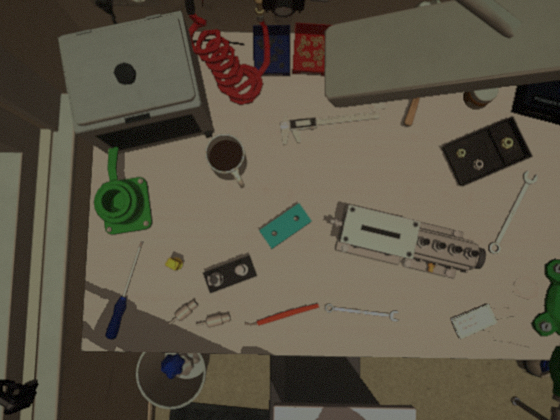

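Candidates for the pin: the short steel one in the black block, scene (188,225) / top (213,280), matches the description. The tall steel one, scene (213,222), is the drift, and the yellow one is at scene (170,210). For blocks there is the black one at scene (203,243) and a teal one at (275,238). I choose the short steel pin in the black block and will check it in a close crop.

```bash
cat > m.py <<'E'
from h import *
def rect(xy): 
    (c,s,a)=cv2.minAreaRect((xy*1000).astype(np.float32)); return np.round(c,1),np.round(s,1),round(a,1)
for n in ("top","scene"):
    z=np.load(n+".npz"); P,im=z["P"],z["im"]
    win={"top":((240,300,195,265),(195,285,325,430)),"scene":((200,262,170,235),(220,320,305,410))}[n]
    r=win[0]; Q=P[r[0]:r[1],r[2]:r[3]].reshape(-1,3)
    for nm,lo,hi in (("blocktop",.033,.043),("pincap",.086,.096),("drifthead",.108,.118)):
        S=Q[(Q[:,2]>lo)&(Q[:,2]<hi)]
        if len(S)>3: print(n,nm,len(S),S.mean(0).round(4),rect(S[:,:2]))
    r=win[1]; Q=P[r[0]:r[1],r[2]:r[3]].reshape(-1,3); g=im[r[0]:r[1],r[2]:r[3]].max(2).reshape(-1)
    m=(Q[:,2]>.096)&(Q[:,2]<.105); S=Q[m]; print(n,"cover",len(S),S.mean(0).round(4),rect(S[:,:2]))
    gm=g[m]; D=S[gm<0.45*np.median(gm)]; print("dark",len(D),D.mean(0).round(4),rect(D[:,:2]))
    C=im[win[0][0]:win[0][1],win[0][2]:win[0][3]]; C2=im[win[1][0]:win[1][1],win[1][2]:win[1][3]]
    c1=cv2.resize(C,(390,340),interpolation=2);c2=cv2.resize(C2,(400,340),interpolation=2)
    np.save(n+"_c.npy",np.hstack([c1,c2]))
cv2.imwrite("pics/crop1.png",np.clip(np.vstack([cv2.resize(np.load(n+"_c.npy"),(790,295)) for n in("top","scene")])*1.5,0,255).astype(np.uint8))
E
python3 m.py
```

```text
top blocktop 873 [0.4408 0.2584 0.0377] (array([440.1, 261. ]), array([ 50. , 110.2]), 21.7)
top pincap 70 [0.429  0.2886 0.0898] (array([429.1, 289.4]), array([17.2, 22.8]), 17.9)
top drifthead 62 [0.4513 0.2329 0.1125] (array([452. , 233.7]), array([16.4, 16.9]), 1.1)
top cover 2779 [ 0.5365 -0.0604  0.0996] (array([534.5, -71.4]), array([179.6,  82.5]), 77.3)
dark 137 [ 0.5365 -0.0607  0.0988] (array([536.3, -59.5]), array([141. ,  68.3]), 77.4)
scene blocktop 669 [0.4369 0.2628 0.0377] (array([436.6, 290.1]), array([ 81.9, 177.7]), 3.6)
scene pincap 77 [0.4329 0.2706 0.0897] (array([434.5, 262.3]), array([21.1, 77.1]), 11.7)
scene drifthead 49 [0.4497 0.2334 0.1118] (array([450.2, 234.4]), array([18.8, 17.2]), 67.3)
scene cover 2344 [ 0.5313 -0.0647  0.0992] (array([529. , -84.4]), array([214.6,  85.6]), 77.5)
dark 123 [ 0.5342 -0.0619  0.0985] (array([526.2, -82.6]), array([194.5,  78.1]), 79.0)
```

View pics/crop1.png

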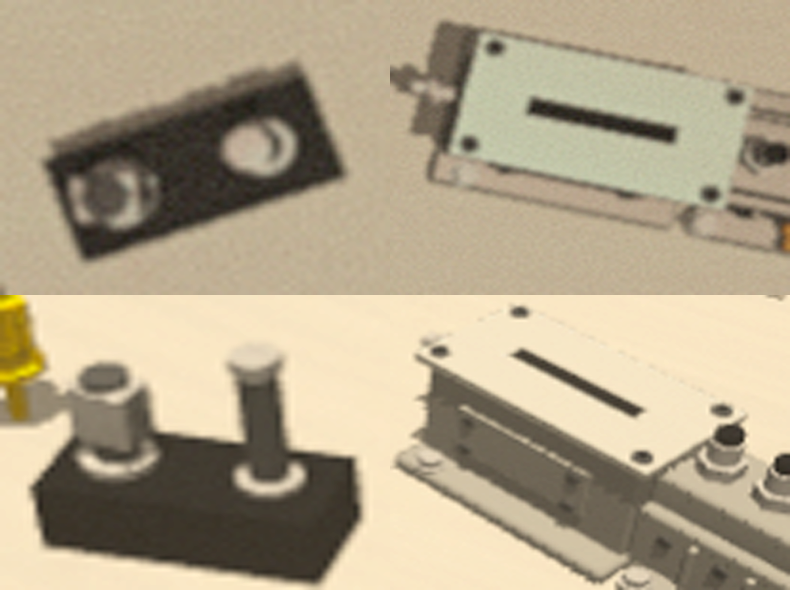

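The top crop shows the black block with the square-gripped steel pin at its left end and the drift at its right end; the pump slot is clear. This confirms the choice. Next I work out the move to a wrist view.

```bash
cat >> h.py <<'E'
from scipy.spatial.transform import Rotation as R
def plan(target, ydir=None):
    "shift in tool axes to world target; roll (deg) to bring tool y along ydir (deg, mod 180)"
    s=read_state(); M=R.from_rotvec(s["tcp_rot"]).as_matrix()
    d=M.T@(np.array(target)-s["tool_pos"])
    cur=np.degrees(np.arctan2(M[1,1],M[0,1])); out=[round(1000*v,1) for v in d]
    if ydir is not None:
        # tool z is down, so +roll turns world yaw negative
        r=-((ydir-cur+90)%180-90); out.append(round(r,1))
    print("tcp",s["tool_pos"].round(4),"ydir",round(cur,1),"tilt",M[:,2].round(3),"shift mm",out,"F",s["wrist_force"].round(2),"q6",s["q"][5].round(2),"t",round(s["time"],2))
    return d
E
python3 - <<'E'
from h import *
s=read_state();M=R.from_rotvec(s["tcp_rot"]).as_matrix()
T=np.linalg.inv(np.array(calibration("wrist")["world_to_cam"]))
print("cam in tool",(M.T@(T[:3,3]-s["tool_pos"])).round(3),(M.T@T[:3,:3]).round(2).tolist())
print(calibration("wrist")["intrinsics"])
plan([0.429,0.289,0.23],112)
E
```

```text
cam in tool [ 0.066  0.    -0.142] [[0.0, 0.96, 0.26], [1.0, -0.0, -0.0], [-0.0, 0.26, -0.96]]
[[289.67202505   0.         283.34229698]
 [  0.         289.67202505 210.83350818]
 [  0.           0.           1.        ]]
tcp [0.2662 0.6196 0.2301] ydir 66.8 tilt [-0.001 -0.002 -1.   ] shift mm [np.float64(-280.1), np.float64(-239.4), np.float64(0.5), np.float64(-45.2)] F [-0.03 -0.53 -0.17] q6 -0.04 t 0.1
```

{"fn": "step_arm", "kwargs": {
  "commands": [
    {"fingers":-1,"dx":-0.04,"dy":-0.034,"dz":0,"roll":-8},
    {"dx":-0.08,"dy":-0.068,"dz":0,"roll":-16},
    {"dx":-0.12,"dy":-0.102,"dz":0,"roll":-24},
    {"dx":-0.16,"dy":-0.137,"dz":0,"roll":-32},
    {"dx":-0.2,"dy":-0.171,"dz":0,"roll":-40},
    {"dx":-0.24,"dy":-0.205,"dz":0,"roll":-45},
    {"dx":-0.28,"dy":-0.239,"dz":0,"roll":-45},
    {"dx":-0.28,"dy":-0.239,"dz":0,"roll":-45}
  ]
}}

```text
invalid input
```

```bash
python3 - <<'E'
from h import *
plan([0.429,0.289,0.20],112)
im,P,d,cal=grab("wrist"); np.savez("w1.npz",im=im,P=P); cv2.imwrite("pics/w1.png",im)
Q=P.reshape(-1,3)
for nm,lo,hi in (("collar",.0405,.047),("cap",.086,.096)):
    m=((P[...,2]>lo)&(P[...,2]<hi)&(np.hypot(P[...,0]-.429,P[...,1]-.289)<.022))
    S=P[m]; 
    if len(S): print(nm,len(S),S.mean(0).round(4),cv2.minAreaRect((S[:,:2]*1000).astype(np.float32)))
E
```

```text
tcp [0.2662 0.6196 0.2301] ydir 66.8 tilt [-0.001 -0.002 -1.   ] shift mm [np.float64(-280.1), np.float64(-239.4), np.float64(30.5), np.float64(-45.2)] F [-0.03 -0.53 -0.17] q6 -0.04 t 0.1
collar 168 [0.4268 0.2969 0.0433] ((428.1228942871094, 294.2572326660156), (29.299182891845703, 24.803775787353516), 46.30677795410156)
cap 144 [0.4294 0.2942 0.0896] ((430.607666015625, 292.5474853515625), (18.299772262573242, 18.538314819335938), 35.99397277832031)
```

View pics/w1.png

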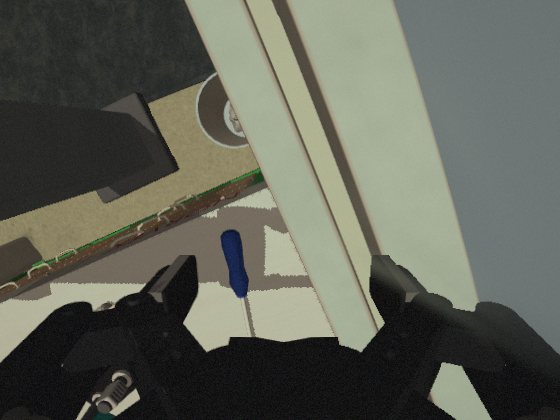

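The move was refused, so this picture is still from the start pose: window sill, bench edge and screwdriver. I'll repeat it with every field filled in.

{"fn": "step_arm", "kwargs": {
  "commands": [
    {"fingers":-1,"dx":-0.04,"dy":-0.034,"dz":0,"roll":-8},
    {"fingers":-1,"dx":-0.08,"dy":-0.068,"dz":0,"roll":-16},
    {"fingers":-1,"dx":-0.12,"dy":-0.102,"dz":0,"roll":-24},
    {"fingers":-1,"dx":-0.16,"dy":-0.137,"dz":0,"roll":-32},
    {"fingers":-1,"dx":-0.2,"dy":-0.171,"dz":0,"roll":-40},
    {"fingers":-1,"dx":-0.24,"dy":-0.205,"dz":0,"roll":-45},
    {"fingers":-1,"dx":-0.28,"dy":-0.239,"dz":0,"roll":-45},
    {"fingers":-1,"dx":-0.28,"dy":-0.239,"dz":0,"roll":-45}
  ],
  "squeeze": 40
}}

```text
time: 1.15
tool_pos: [0.4304, 0.2871, 0.2311]
tcp_rot: [0.585, -3.086, 0.001]
wrist_force: [0.3, 0.7, 0.2]
width: 0.998
grip_force: 0.0
```

```bash
cat > w.py <<'E'
from h import *
import sys
plan([0.429,0.289,0.20],112)
im,P,d,cal=grab("wrist"); np.savez("w1.npz",im=im,P=P); cv2.imwrite(f"pics/{sys.argv[1]}.png",im)
for nm,lo,hi in (("block",.034,.0405),("collar",.041,.047),("mid",.056,.082),("cap",.086,.096)):
    m=((P[...,2]>lo)&(P[...,2]<hi)&(np.hypot(P[...,0]-.430,P[...,1]-.290)<(.08 if nm=="block" else .024)))
    S=P[m]
    if len(S): print(nm,len(S),S.mean(0).round(4),cv2.minAreaRect((S[:,:2]*1000).astype(np.float32)))
E
python3 w.py w2
```

```text
tcp [0.4304 0.2871 0.2311] ydir 111.5 tilt [ 0.    -0.001 -1.   ] shift mm [np.float64(0.6), np.float64(2.3), np.float64(31.1), np.float64(-0.5)] F [0.31 0.72 0.22] q6 -1.4 t 1.15
block 2733 [0.4389 0.2701 0.0373] ((455.1066589355469, 279.46771240234375), (89.02127838134766, 121.82746124267578), 21.507648468017578)
collar 112 [0.4204 0.288  0.0434] ((422.937744140625, 286.36529541015625), (12.799370765686035, 28.138795852661133), 36.842185974121094)
mid 115 [0.4214 0.2882 0.0707] ((427.5434875488281, 290.8320617675781), (16.272624969482422, 26.848161697387695), 10.510293006896973)
cap 283 [0.4294 0.2911 0.09  ] ((429.58563232421875, 291.8385314941406), (18.176969528198242, 22.66493034362793), 8.863845825195312)
```

View pics/w2.png

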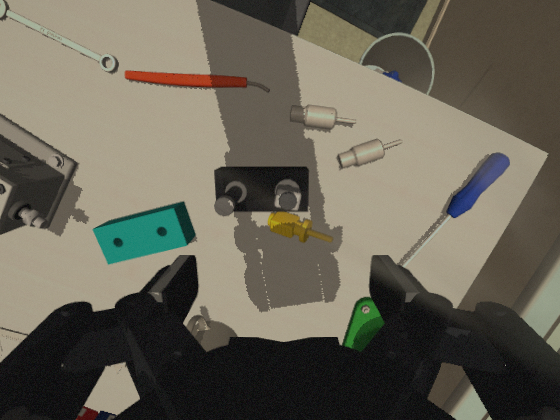

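The pin stands at (287,192) with the drift at (228,203); the yellow pin is separate, lying behind at (300,228). I'll refine the yaw of the flats from the depth points.

```bash
python3 - <<'E'
from h import *
z=np.load("w1.npz");P,im=z["P"],z["im"]
near=np.hypot(P[...,0]-.4295,P[...,1]-.291)<.022
z2=np.load("scene.npz"); P2=z2["P"]; near2=np.hypot(P2[...,0]-.429,P2[...,1]-.289)<.022
C=cv2.resize(im[165:235,255:335],(640,560),interpolation=2); cv2.imwrite("pics/crop2.png",np.clip(C*1.8,0,255).astype(np.uint8))
for nm,P,n in (("wrist",P,near),("scene",P2,near2)):
    S=P[n&(P[...,2]>.058)&(P[...,2]<.083)]
    # area-min box orientation by minimising distance to box 20x26
    from scipy.optimize import minimize
    def f(p,full=False):
        c,s=np.cos(p[2]),np.sin(p[2]); d=S[:,:2]-p[:2]
        q=np.abs(np.stack([d@[c,s],d@[-s,c]],1))-[.010,.013]
        sd=np.linalg.norm(np.maximum(q,0),axis=1)+np.minimum(q.max(1),0)
        return np.mean(np.minimum(np.abs(sd),.003))*1000
    best=sorted(((r:=minimize(f,[.4293,.290,a],method="Nelder-Mead")).fun,*r.x[:2].round(4),round(np.degrees(r.x[2]),1)) for a in np.radians(np.arange(-80,100,15)))
    print(nm,len(S),best[:4])
P=z["P"]; 
hsv=cv2.cvtColor(im,cv2.COLOR_BGR2HSV); m=(hsv[...,0]>18)&(hsv[...,0]<32)&(hsv[...,1]>150); m[:205]=0;m[250:]=0;m[:,:255]=0;m[:,345:]=0
Y=P[m]; print("yellow",Y.min(0).round(3),Y.max(0).round(3))
E
```

```text
wrist 129 [(np.float64(0.19941377290420706), np.float64(0.4298), np.float64(0.2913), np.float64(9.5)), (np.float64(0.19941398719512657), np.float64(0.4298), np.float64(0.2913), np.float64(9.5)), (np.float64(0.19941463540784665), np.float64(0.4298), np.float64(0.2913), np.float64(9.5)), (np.float64(0.19941473514505786), np.float64(0.4298), np.float64(0.2913), np.float64(9.5))]
scene 124 [(np.float64(0.7273599332438235), np.float64(0.429), np.float64(0.2908), np.float64(11.1)), (np.float64(0.7273599807719495), np.float64(0.429), np.float64(0.2908), np.float64(11.1)), (np.float64(0.7273600032015994), np.float64(0.429), np.float64(0.2908), np.float64(11.1)), (np.float64(0.7273602961267325), np.float64(0.429), np.float64(0.2908), np.float64(11.0))]
yellow [ 0.369  0.263 -0.   ] [0.495 0.361 0.373]
```

View pics/crop2.png

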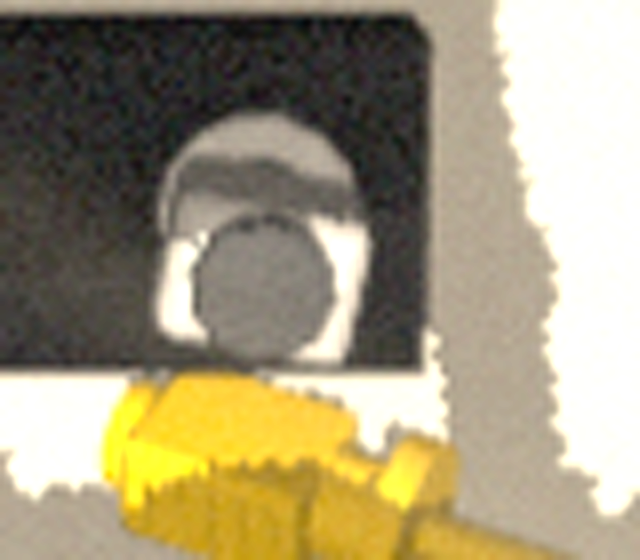

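The crop shows the cap at about (262,285), and the grip's flats turned about 10° in world yaw. The yellow pin lies on the bench, clear of the fingers. Next I roll to align with the flats.

{"fn": "step_arm", "kwargs": {
  "commands": [
    {"fingers":-1,"dx":0,"dy":0.003,"dz":0,"roll":10.5},
    {"fingers":-1,"dx":0,"dy":0.003,"dz":0,"roll":21},
    {"fingers":-1,"dx":0,"dy":0.003,"dz":0.01,"roll":31.5},
    {"fingers":-1,"dx":0,"dy":0.003,"dz":0.02,"roll":42},
    {"fingers":-1,"dx":0,"dy":0.003,"dz":0.03,"roll":52.5},
    {"fingers":-1,"dx":0,"dy":0.003,"dz":0.04,"roll":63},
    {"fingers":-1,"dx":0,"dy":0.003,"dz":0.05,"roll":73.5},
    {"fingers":-1,"dx":0,"dy":0.003,"dz":0.06,"roll":84}
  ]
}}

```text
time: 2.2
tool_pos: [0.4273, 0.2944, 0.1707]
tcp_rot: [-1.629, -2.685, 0.0]
wrist_force: [0.1, -0.3, 0.3]
width: 0.998
grip_force: 0.0
```

{"fn": "step_arm", "kwargs": {
  "commands": [
    {"fingers":-1,"dx":0,"dy":0,"dz":0,"roll":10},
    {"fingers":-1,"dx":0,"dy":0,"dz":0,"roll":17.5},
    {"fingers":-1,"dx":0,"dy":0,"dz":0,"roll":17.5},
    {"fingers":-1,"dx":0,"dy":0,"dz":0,"roll":17.5}
  ]
}}

```text
time: 2.7
tool_pos: [0.4278, 0.2936, 0.1712]
tcp_rot: [-2.01, -2.414, 0.0]
wrist_force: [0.6, -0.2, -0.1]
width: 0.999
grip_force: 0.0
```

```bash
python3 - <<'E'
from h import *
plan([0.4295,0.2908,0.053],10)
E
python3 w.py w3
```

```text
tcp [0.4278 0.2936 0.1712] ydir 10.4 tilt [-0.  0. -1.] shift mm [np.float64(-3.1), np.float64(1.2), np.float64(118.2), np.float64(0.4)] F [ 0.57 -0.22 -0.1 ] q6 0.37 t 2.7
tcp [0.4278 0.2936 0.1712] ydir 10.4 tilt [-0.  0. -1.] shift mm [np.float64(-4.8), np.float64(0.3), np.float64(-28.8), np.float64(78.4)] F [ 0.57 -0.22 -0.1 ] q6 0.37 t 2.7
block 3331 [0.4395 0.2701 0.0375] ((440.45263671875, 266.01837158203125), (50.09803771972656, 105.31596374511719), 21.566268920898438)
collar 173 [0.4286 0.2983 0.0433] ((429.8020324707031, 295.4537353515625), (29.000572204589844, 21.780609130859375), 11.34553050994873)
mid 155 [0.4279 0.3037 0.0701] ((425.13775634765625, 296.61962890625), (28.29785919189453, 15.93513298034668), 50.00084686279297)
cap 421 [0.4303 0.2924 0.09  ] ((430.3988037109375, 290.94232177734375), (18.18206024169922, 20.716127395629883), 1.5872853994369507)
```

{"fn": "step_arm", "kwargs": {
  "commands": [
    {"fingers":-1,"dx":-0.003,"dy":0.0015,"dz":0.03,"roll":0},
    {"fingers":-1,"dx":-0.003,"dy":0.0015,"dz":0.06,"roll":0},
    {"fingers":-1,"dx":-0.003,"dy":0.0015,"dz":0.09,"roll":0},
    {"fingers":-1,"dx":-0.003,"dy":0.0015,"dz":0.11,"roll":0},
    {"fingers":-1,"dx":-0.003,"dy":0.0015,"dz":0.119,"roll":0},
    {"fingers":0,"dx":-0.003,"dy":0.0015,"dz":0.119,"roll":0},
    {"fingers":1,"dx":-0.003,"dy":0.0015,"dz":0.119,"roll":0},
    {"fingers":1,"dx":-0.003,"dy":0.0015,"dz":0.119,"roll":0}
  ],
  "squeeze": 40
}}

```text
time: 3.75
tool_pos: [0.4311, 0.2907, 0.0534]
tcp_rot: [2.014, 2.411, 0.003]
wrist_force: [-0.1, -0.6, 0.3]
width: 0.378
grip_force: 0.0
```

{"fn": "step_arm", "kwargs": {
  "commands": [
    {"fingers":1,"dx":0,"dy":0,"dz":0,"roll":0},
    {"fingers":1,"dx":0,"dy":0,"dz":0,"roll":0},
    {"fingers":1,"dx":0,"dy":0,"dz":0,"roll":0},
    {"fingers":1,"dx":0,"dy":0,"dz":0,"roll":0}
  ]
}}

```text
time: 4.25
tool_pos: [0.431, 0.2906, 0.0533]
tcp_rot: [2.014, 2.411, 0.002]
wrist_force: [-0.3, -0.8, 5.6]
width: 0.231
grip_force: 39.9
```

{"fn": "step_arm", "kwargs": {
  "commands": [
    {"fingers":1,"dx":0,"dy":0,"dz":-0.015,"roll":0},
    {"fingers":1,"dx":0,"dy":0,"dz":-0.04,"roll":0},
    {"fingers":1,"dx":0,"dy":0,"dz":-0.07,"roll":0},
    {"fingers":1,"dx":0,"dy":0,"dz":-0.1,"roll":0},
    {"fingers":1,"dx":0,"dy":0,"dz":-0.14,"roll":0},
    {"fingers":1,"dx":0,"dy":0,"dz":-0.16,"roll":0},
    {"fingers":1,"dx":0,"dy":0,"dz":-0.16,"roll":0}
  ]
}}

```text
time: 5.12
tool_pos: [0.4314, 0.2908, 0.2147]
tcp_rot: [2.013, 2.41, 0.007]
wrist_force: [1.0, -0.2, -1.7]
width: 0.226
grip_force: 39.2
```

```bash
python3 - <<'E'
from h import *
print(read_state()["width"],read_state()["grip_force"])
plan([0.5363,-0.0603,0.213],-12.7)
z=np.load("top.npz");P,im=z["P"],z["im"]
g=im.max(2).astype(float)
# slot: dark comp in cover
for n,box in (("top",(215,245,350,410)),("scene",(230,270,330,375))):
    z=np.load(n+".npz");P,g=z["P"],z["im"].max(2).astype(float)
    a,b,c,e=box; S=P[a:b,c:e].reshape(-1,3); gg=g[a:b,c:e].reshape(-1)
    m=gg<.5*np.median(gg); n_,lab,st,ce=cv2.connectedComponentsWithStats((g[a:b,c:e]<.5*np.median(gg)).astype(np.uint8))
    k=1+np.argmax(st[1:,4]); D=P[a:b,c:e][lab==k]; print(n,len(D),D.mean(0).round(4),D[:,2].min().round(3),cv2.minAreaRect((D[:,:2]*1000).astype(np.float32)))
E
```

```text
0.2263952928984318 39.212905168533325
tcp [0.4314 0.2908 0.2147] ydir 10.2 tilt [ 0.004  0.002 -1.   ] shift mm [np.float64(-364.2), np.float64(40.8), np.float64(1.3), np.float64(22.9)] F [ 1.01 -0.16 -1.66] q6 0.37 t 5.12
top 167 [ 0.5362 -0.0612  0.0966] 0.076 ((536.1690673828125, -60.619571685791016), (80.26496887207031, 9.377019882202148), 77.6081771850586)
scene 130 [ 0.5012 -0.0465  0.0828] 0.07 ((498.2838134765625, -51.09669494628906), (61.46211242675781, 11.269396781921387), 75.1310043334961)
```

{"fn": "step_arm", "kwargs": {
  "commands": [
    {"fingers":1,"dx":-0.03,"dy":0.004,"dz":0,"roll":4},
    {"fingers":1,"dx":-0.08,"dy":0.009,"dz":0,"roll":8},
    {"fingers":1,"dx":-0.135,"dy":0.015,"dz":0,"roll":12},
    {"fingers":1,"dx":-0.19,"dy":0.021,"dz":0,"roll":16},
    {"fingers":1,"dx":-0.245,"dy":0.028,"dz":0,"roll":20},
    {"fingers":1,"dx":-0.3,"dy":0.034,"dz":0,"roll":22.8},
    {"fingers":1,"dx":-0.345,"dy":0.039,"dz":0,"roll":22.8},
    {"fingers":1,"dx":-0.364,"dy":0.041,"dz":0,"roll":22.8}
  ]
}}

```text
time: 6.12
tool_pos: [0.5346, -0.0628, 0.2105]
tcp_rot: [-2.452, -1.961, 0.003]
wrist_force: [-0.7, 0.9, -1.4]
width: 0.23
grip_force: 39.2
```

{"fn": "step_arm", "kwargs": {
  "commands": [
    {"fingers":1,"dx":0,"dy":0,"dz":0,"roll":0},
    {"fingers":1,"dx":0,"dy":0,"dz":0,"roll":0}
  ]
}}

```text
time: 6.38
tool_pos: [0.5347, -0.0596, 0.2115]
tcp_rot: [-2.449, -1.965, 0.001]
wrist_force: [0.2, 0.2, -2.2]
width: 0.23
grip_force: 39.2
```

```bash
python3 - <<'E'
from h import *
plan([0.5362,-0.0607,0.213],-12.5)
for n in("wrist","top","scene"):
    im,P,d,cal=grab(n); np.savez(n+"2.npz",im=im,P=P); cv2.imwrite(f"pics/{n}_b.png",im)
    if n=="wrist":
        m=(P[...,2]>.085)&(P[...,2]<.106)&(np.hypot(P[...,0]-.536,P[...,1]+.06)<.08)
        v,u=np.where(m); print(u.min(),u.max(),v.min(),v.max())
E
```

```text
tcp [ 0.5347 -0.0596  0.2115] ydir -12.5 tilt [-0.002  0.001 -1.   ] shift mm [np.float64(-0.7), np.float64(1.7), np.float64(-1.5), np.float64(-0.0)] F [ 0.21  0.22 -2.23] q6 0.06 t 6.38
239 334 117 255
```

View pics/wrist_b.png

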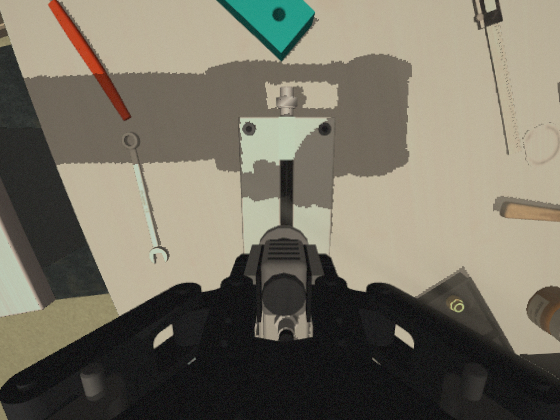

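The wrist view shows the collar held at about (284,238) and the slot ahead at columns 281-293. I'll measure the slot's centreline and the pin in the tool frame.

```bash
cat > rel.py <<'E'
from h import *
def rel(save=None, rows=(160,222), new=True):
    s=read_state(); M=R.from_rotvec(s["tcp_rot"]).as_matrix()
    im,P,d,cal=grab("wrist"); 
    if save: cv2.imwrite(f"pics/{save}.png",im)
    T=(P-s["tool_pos"])@M; g=im.max(2).astype(int)
    on=(P[...,2]>.094)&(P[...,2]<.105)
    # per row: slot from dark run, cover edges from depth; all rows in tool frame
    res=[]
    for v in range(*rows):
        u=np.arange(255,320); dark=g[v,u]<35
        if not 6<dark.sum()<30: continue
        uu=u[dark]; xs=np.array([uu.min()-.5,uu.max()+.5])
        K=np.array(cal["intrinsics"]); xy=cv2.undistortPoints(np.array([[[x,v]] for x in xs],float),K,np.array([cal["k1"],0,0,0.])).reshape(-1,2)
        # intersect with plane z=.100
        Tc=np.linalg.inv(np.array(cal["world_to_cam"])); D=np.c_[xy[:,0],-xy[:,1],-np.ones(2)]@Tc[:3,:3].T; o=Tc[:3,3]
        W=o+D*((.100-o[2])/D[:,2])[:,None]; t=(W-s["tool_pos"])@M
        res.append([v,t[:,0].mean(),t[0,1],t[1,1]])
    r=np.array(res)*[1,1000,1000,1000]; c=(r[:,2]+r[:,3])/2
    print("slot rows",len(r),"tool x",r[0,1].round(1),r[-1,1].round(1),"width",np.median(abs(r[:,3]-r[:,2])).round(1),"centre y",np.median(c).round(2),"fit",np.polyfit(r[:,1],c,1).round(4))
    return im,P,T,s,cal
E
python3 - <<'E'
from rel import *
im,P,T,s,cal=rel()
g=im.max(2)
print(g[190,270:310].tolist()); print(g[210,270:310].tolist())
on=(P[...,2]>.095)&(P[...,2]<.105)
L=[];Rr=[]
for v in range(125,215):
    u=np.where(on[v,220:350])[0]+220
    if len(u)>40: L.append(T[v,u.min()][1]);Rr.append(T[v,u.max()][1])
print("cover edges tool y",np.median(L)*1e3,np.median(Rr)*1e3)
# collar/pin: points of the object in tool frame
for lo,hi,nm in ((-.002,.006,"low"),(.006,.03,"stem/collar")):
    m=(T[...,2]>lo)&(T[...,2]<hi)&(abs(T[...,0])<.025)&(abs(T[...,1])<.025)
    S=T[m]; print(nm,len(S),(S.min(0)*1e3).round(1),(S.max(0)*1e3).round(1)) if len(S) else None
E
```

```text
slot rows 31 tool x 40.7 13.1 width 9.7 centre y 2.6 fit [0.0253 1.9972]
[120, 120, 117, 118, 120, 116, 120, 119, 117, 95, 33, 26, 30, 24, 33, 28, 38, 24, 27, 28, 23, 42, 70, 103, 120, 118, 117, 119, 117, 119, 118, 120, 118, 122, 118, 118, 116, 123, 120, 118]
[193, 195, 192, 194, 192, 191, 192, 192, 188, 153, 58, 62, 63, 68, 66, 68, 68, 63, 65, 63, 65, 71, 122, 186, 193, 192, 194, 193, 195, 194, 192, 192, 192, 195, 196, 193, 194, 194, 192, 193]
cover edges tool y -37.59179905027162 43.45171728343794
stem/collar 533 [  6.2 -13.    8. ] [16.1 14.3 15.8]
```

{"fn": "step_arm", "kwargs": {
  "commands": [
    {"fingers":1,"dx":0.015,"dy":0.001,"dz":0.005,"roll":0},
    {"fingers":1,"dx":0.03,"dy":0.0021,"dz":0.02,"roll":0},
    {"fingers":1,"dx":0.03,"dy":0.0021,"dz":0.04,"roll":0},
    {"fingers":1,"dx":0.03,"dy":0.0021,"dz":0.053,"roll":0},
    {"fingers":1,"dx":0.03,"dy":0.0021,"dz":0.053,"roll":0},
    {"fingers":1,"dx":0.03,"dy":0.0021,"dz":0.053,"roll":0}
  ]
}}

```text
time: 7.32
tool_pos: [0.5443, -0.0318, 0.1596]
tcp_rot: [2.451, 1.965, 0.001]
wrist_force: [0.8, 0.3, -1.0]
width: 0.226
grip_force: 39.2
```

```bash
python3 - <<'E'
from h import *
plan([0.5362,-0.0607,0.213],-12.5)
s=read_state(); M=R.from_rotvec(s["tcp_rot"]).as_matrix()
ims=[]
for n,p in(("wrist",[0,0,.0473]),("scene",[0,0,.0473])):
    cal=calibration(n); im,d=read_camera(n); W=M@(np.array(p))+s["tool_pos"]; c=np.array(cal["world_to_cam"])@np.r_[W,1]
    K=np.array(cal["intrinsics"]); uv=cv2.projectPoints(np.array([[c[0],-c[1],-c[2]]]),np.zeros(3),np.zeros(3),K,np.array([cal["k1"],0,0,0.]))[0].ravel(); print(n,uv)
    u,v=int(uv[0]),int(uv[1]); u=max(45,min(515,u)); v=max(45,min(375,v))
    ims.append(cv2.resize(im[v-45:v+45,u-45:u+45],(395,395),interpolation=2))
cv2.imwrite("pics/c3.png",np.clip(np.hstack(ims)*1.6,0,255).astype(np.uint8))
E
```

```text
tcp [ 0.5443 -0.0318  0.1596] ydir -12.6 tilt [ 0.001  0.    -1.   ] shift mm [np.float64(-29.9), np.float64(-1.6), np.float64(-53.4), np.float64(-0.1)] F [ 0.83  0.31 -1.02] q6 0.11 t 7.33
wrist [282.24417225 231.94825378]
scene [344.58270606 236.984615  ]
```

View pics/c3.png

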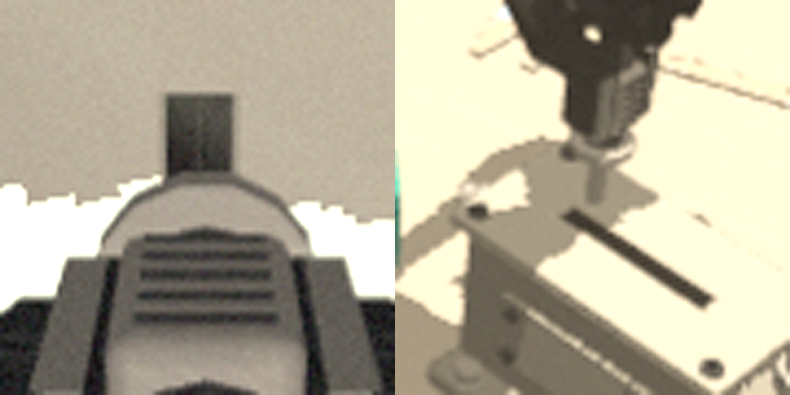

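The wrist crop shows the slot centred about 1.2 mm to the tool's -y side of the pin. The scene crop shows the stem just above the slot's +y end. I'll correct, then lower far enough to tell the slot from the cover.

{"fn": "step_arm", "kwargs": {
  "commands": [
    {"fingers":1,"dx":0,"dy":-0.0014,"dz":0,"roll":0},
    {"fingers":1,"dx":0,"dy":-0.0014,"dz":0,"roll":0},
    {"fingers":1,"dx":0,"dy":-0.0014,"dz":0.008,"roll":0},
    {"fingers":1,"dx":0,"dy":-0.0014,"dz":0.014,"roll":0},
    {"fingers":1,"dx":0,"dy":-0.0014,"dz":0.019,"roll":0},
    {"fingers":1,"dx":0,"dy":-0.0014,"dz":0.019,"roll":0},
    {"fingers":1,"dx":0,"dy":-0.0014,"dz":0.019,"roll":0}
  ]
}}

```text
time: 8.3
tool_pos: [0.5427, -0.0316, 0.1403]
tcp_rot: [-2.451, -1.965, 0.0]
wrist_force: [-0.5, 0.5, -0.9]
width: 0.232
grip_force: 39.2
```

```bash
python3 - <<'E'
from h import *
d=plan([0.5362,-0.0607,0.1255],-12.5)
E
```

```text
tcp [ 0.5427 -0.0316  0.1403] ydir -12.5 tilt [-0. -0. -1.] shift mm [np.float64(-29.8), np.float64(0.0), np.float64(14.8), np.float64(-0.0)] F [-0.54  0.53 -0.93] q6 0.11 t 8.3
```

{"fn": "step_arm", "kwargs": {
  "commands": [
    {"fingers":1,"dx":0,"dy":0,"dz":0.006,"roll":0},
    {"fingers":1,"dx":0,"dy":0,"dz":0.011,"roll":0},
    {"fingers":1,"dx":0,"dy":0,"dz":0.015,"roll":0},
    {"fingers":1,"dx":0,"dy":0,"dz":0.017,"roll":0},
    {"fingers":1,"dx":0,"dy":0,"dz":0.019,"roll":0},
    {"fingers":1,"dx":0,"dy":0,"dz":0.019,"roll":0},
    {"fingers":1,"dx":0,"dy":0,"dz":0.019,"roll":0}
  ]
}}

```text
time: 9.18
tool_pos: [0.5425, -0.0316, 0.1215]
tcp_rot: [-2.451, -1.965, 0.0]
wrist_force: [-1.9, 0.8, 4.1]
width: 0.228
grip_force: 39.9
```

The stem rests on the solid rod with about 5 N of spring force, as wanted. I drag toward -y in short steps, checking the force after each.

{"fn": "step_arm", "kwargs": {
  "commands": [
    {"fingers":1,"dx":-0.001,"dy":0,"dz":0,"roll":0},
    {"fingers":1,"dx":-0.002,"dy":0,"dz":0,"roll":0},
    {"fingers":1,"dx":-0.003,"dy":0,"dz":0,"roll":0},
    {"fingers":1,"dx":-0.004,"dy":0,"dz":0,"roll":0},
    {"fingers":1,"dx":-0.004,"dy":0,"dz":0,"roll":0}
  ]
}}

```text
time: 9.8
tool_pos: [0.5424, -0.0357, 0.1217]
tcp_rot: [2.45, 1.964, 0.002]
wrist_force: [1.0, 1.9, 3.4]
width: 0.229
grip_force: 39.9
```

{"fn": "step_arm", "kwargs": {
  "commands": [
    {"fingers":1,"dx":-0.001,"dy":0,"dz":0,"roll":0},
    {"fingers":1,"dx":-0.002,"dy":0,"dz":0,"roll":0},
    {"fingers":1,"dx":-0.003,"dy":0,"dz":0,"roll":0},
    {"fingers":1,"dx":-0.004,"dy":0,"dz":0,"roll":0},
    {"fingers":1,"dx":-0.004,"dy":0,"dz":0,"roll":0}
  ]
}}

```text
time: 10.42
tool_pos: [0.5408, -0.0395, 0.1212]
tcp_rot: [-2.451, -1.965, 0.0]
wrist_force: [0.5, 3.1, 3.9]
width: 0.226
grip_force: 39.9
```

{"fn": "step_arm", "kwargs": {
  "commands": [
    {"fingers":1,"dx":-0.001,"dy":0,"dz":0,"roll":0},
    {"fingers":1,"dx":-0.002,"dy":0,"dz":0,"roll":0},
    {"fingers":1,"dx":-0.003,"dy":0,"dz":0,"roll":0},
    {"fingers":1,"dx":-0.004,"dy":0,"dz":0,"roll":0},
    {"fingers":1,"dx":-0.004,"dy":0,"dz":0,"roll":0}
  ]
}}

```text
time: 11.05
tool_pos: [0.5398, -0.0435, 0.1212]
tcp_rot: [-2.451, -1.965, 0.0]
wrist_force: [0.4, 2.6, 3.9]
width: 0.228
grip_force: 39.9
```

{"fn": "step_arm", "kwargs": {
  "commands": [
    {"fingers":1,"dx":-0.001,"dy":0,"dz":0,"roll":0},
    {"fingers":1,"dx":-0.002,"dy":0,"dz":0,"roll":0},
    {"fingers":1,"dx":-0.003,"dy":0,"dz":0,"roll":0},
    {"fingers":1,"dx":-0.004,"dy":0,"dz":0,"roll":0},
    {"fingers":1,"dx":-0.004,"dy":0,"dz":0,"roll":0}
  ]
}}

```text
time: 11.68
tool_pos: [0.5391, -0.0474, 0.1213]
tcp_rot: [2.451, 1.965, -0.0]
wrist_force: [-0.3, 2.2, 3.3]
width: 0.229
grip_force: 39.9
```

{"fn": "step_arm", "kwargs": {
  "commands": [
    {"fingers":1,"dx":-0.001,"dy":0,"dz":0,"roll":0},
    {"fingers":1,"dx":-0.002,"dy":0,"dz":0,"roll":0},
    {"fingers":1,"dx":-0.003,"dy":0,"dz":0,"roll":0},
    {"fingers":1,"dx":-0.004,"dy":0,"dz":0,"roll":0},
    {"fingers":1,"dx":-0.004,"dy":0,"dz":0,"roll":0}
  ]
}}

```text
time: 12.3
tool_pos: [0.5382, -0.0513, 0.1213]
tcp_rot: [2.451, 1.965, -0.0]
wrist_force: [0.5, 2.2, 4.2]
width: 0.227
grip_force: 39.9
```

{"fn": "step_arm", "kwargs": {
  "commands": [
    {"fingers":1,"dx":-0.001,"dy":0,"dz":0,"roll":0},
    {"fingers":1,"dx":-0.002,"dy":0,"dz":0,"roll":0},
    {"fingers":1,"dx":-0.003,"dy":0,"dz":0,"roll":0},
    {"fingers":1,"dx":-0.004,"dy":0,"dz":0,"roll":0},
    {"fingers":1,"dx":-0.004,"dy":0,"dz":0,"roll":0}
  ]
}}

```text
time: 12.92
tool_pos: [0.5373, -0.0553, 0.1213]
tcp_rot: [2.451, 1.965, -0.0]
wrist_force: [0.2, 1.8, 3.8]
width: 0.228
grip_force: 39.9
```

{"fn": "step_arm", "kwargs": {
  "commands": [
    {"fingers":1,"dx":-0.001,"dy":0,"dz":0,"roll":0},
    {"fingers":1,"dx":-0.002,"dy":0,"dz":0,"roll":0},
    {"fingers":1,"dx":-0.003,"dy":0,"dz":0,"roll":0},
    {"fingers":1,"dx":-0.004,"dy":0,"dz":0,"roll":0},
    {"fingers":1,"dx":-0.004,"dy":0,"dz":0,"roll":0}
  ]
}}

```text
time: 13.55
tool_pos: [0.5364, -0.0591, 0.1213]
tcp_rot: [2.451, 1.965, -0.0]
wrist_force: [1.7, 2.3, 3.6]
width: 0.226
grip_force: 39.9
```

{"fn": "step_arm", "kwargs": {
  "commands": [
    {"fingers":1,"dx":-0.001,"dy":0,"dz":0,"roll":0},
    {"fingers":1,"dx":-0.002,"dy":0,"dz":0,"roll":0},
    {"fingers":1,"dx":-0.003,"dy":0,"dz":0,"roll":0},
    {"fingers":1,"dx":-0.004,"dy":0,"dz":0,"roll":0},
    {"fingers":1,"dx":-0.004,"dy":0,"dz":0,"roll":0}
  ]
}}

```text
time: 14.18
tool_pos: [0.5355, -0.0631, 0.1213]
tcp_rot: [2.451, 1.965, -0.001]
wrist_force: [0.5, 2.0, 4.1]
width: 0.231
grip_force: 39.9
```

{"fn": "step_arm", "kwargs": {
  "commands": [
    {"fingers":1,"dx":-0.001,"dy":0,"dz":0,"roll":0},
    {"fingers":1,"dx":-0.002,"dy":0,"dz":0,"roll":0},
    {"fingers":1,"dx":-0.003,"dy":0,"dz":0,"roll":0},
    {"fingers":1,"dx":-0.004,"dy":0,"dz":0,"roll":0},
    {"fingers":1,"dx":-0.004,"dy":0,"dz":0,"roll":0}
  ]
}}

```text
time: 14.8
tool_pos: [0.5347, -0.067, 0.1213]
tcp_rot: [2.451, 1.965, -0.001]
wrist_force: [0.8, 1.9, 3.8]
width: 0.228
grip_force: 39.9
```

{"fn": "step_arm", "kwargs": {
  "commands": [
    {"fingers":1,"dx":-0.001,"dy":0,"dz":0,"roll":0},
    {"fingers":1,"dx":-0.002,"dy":0,"dz":0,"roll":0},
    {"fingers":1,"dx":-0.003,"dy":0,"dz":0,"roll":0},
    {"fingers":1,"dx":-0.004,"dy":0,"dz":0,"roll":0},
    {"fingers":1,"dx":-0.004,"dy":0,"dz":0,"roll":0}
  ]
}}

```text
time: 15.42
tool_pos: [0.5339, -0.0708, 0.1213]
tcp_rot: [2.451, 1.965, -0.0]
wrist_force: [0.8, 2.9, 4.2]
width: 0.231
grip_force: 39.9
```

{"fn": "step_arm", "kwargs": {
  "commands": [
    {"fingers":1,"dx":-0.001,"dy":0,"dz":0,"roll":0},
    {"fingers":1,"dx":-0.002,"dy":0,"dz":0,"roll":0},
    {"fingers":1,"dx":-0.003,"dy":0,"dz":0,"roll":0},
    {"fingers":1,"dx":-0.004,"dy":0,"dz":0,"roll":0},
    {"fingers":1,"dx":-0.004,"dy":0,"dz":0,"roll":0}
  ]
}}

```text
time: 16.05
tool_pos: [0.533, -0.0748, 0.1213]
tcp_rot: [2.451, 1.965, -0.0]
wrist_force: [0.4, 1.3, 4.2]
width: 0.226
grip_force: 39.9
```

{"fn": "step_arm", "kwargs": {
  "commands": [
    {"fingers":1,"dx":-0.001,"dy":0,"dz":0,"roll":0},
    {"fingers":1,"dx":-0.002,"dy":0,"dz":0,"roll":0},
    {"fingers":1,"dx":-0.003,"dy":0,"dz":0,"roll":0},
    {"fingers":1,"dx":-0.004,"dy":0,"dz":0,"roll":0},
    {"fingers":1,"dx":-0.004,"dy":0,"dz":0,"roll":0}
  ]
}}

```text
time: 16.68
tool_pos: [0.5313, -0.0788, 0.1204]
tcp_rot: [-2.45, -1.965, 0.002]
wrist_force: [0.5, 0.1, -1.6]
width: 0.226
grip_force: 40.2
```

The vertical force fell from 4 N to -1.6 N with no side load, so the stem has dropped into the hole. I stop dragging and lower straight down.

{"fn": "step_arm", "kwargs": {
  "commands": [
    {"fingers":1,"dx":0,"dy":0,"dz":0.0015,"roll":0},
    {"fingers":1,"dx":0,"dy":0,"dz":0.003,"roll":0},
    {"fingers":1,"dx":0,"dy":0,"dz":0.0045,"roll":0},
    {"fingers":1,"dx":0,"dy":0,"dz":0.0055,"roll":0},
    {"fingers":1,"dx":0,"dy":0,"dz":0.0055,"roll":0}
  ]
}}

```text
time: 17.3
tool_pos: [0.5321, -0.0784, 0.1157]
tcp_rot: [-2.451, -1.965, 0.0]
wrist_force: [-0.2, 0.2, -1.6]
width: 0.229
grip_force: 40.2
```

{"fn": "step_arm", "kwargs": {
  "commands": [
    {"fingers":1,"dx":0,"dy":0,"dz":0.0005,"roll":0},
    {"fingers":1,"dx":0,"dy":0,"dz":0.001,"roll":0},
    {"fingers":1,"dx":0,"dy":0,"dz":0.001,"roll":0}
  ]
}}

```text
time: 17.68
tool_pos: [0.5323, -0.0785, 0.1153]
tcp_rot: [2.451, 1.965, 0.0]
wrist_force: [-2.0, 0.2, 2.9]
width: 0.229
grip_force: 40.7
```

The collar has touched the cover at about 4 N. I release gently.

{"fn": "step_arm", "kwargs": {
  "commands": [
    {"fingers":0.3,"dx":0,"dy":0,"dz":-0.0003,"roll":0},
    {"fingers":0,"dx":0,"dy":0,"dz":-0.0003,"roll":0},
    {"fingers":-0.3,"dx":0,"dy":0,"dz":-0.0003,"roll":0},
    {"fingers":-0.3,"dx":0,"dy":0,"dz":-0.0003,"roll":0},
    {"fingers":-0.3,"dx":0,"dy":0,"dz":-0.0003,"roll":0},
    {"fingers":-0.3,"dx":0,"dy":0,"dz":-0.0003,"roll":0}
  ],
  "squeeze": 20
}}

```text
time: 18.42
tool_pos: [0.5321, -0.0784, 0.1151]
tcp_rot: [-2.451, -1.965, 0.0]
wrist_force: [0.3, -0.7, 0.6]
width: 0.65
grip_force: 0.0
```

{"fn": "step_arm", "kwargs": {
  "commands": [
    {"fingers":-0.3,"dx":0,"dy":0,"dz":-0.01,"roll":0},
    {"fingers":-0.3,"dx":0,"dy":0,"dz":-0.03,"roll":0},
    {"fingers":-0.3,"dx":0,"dy":0,"dz":-0.06,"roll":0},
    {"fingers":-0.3,"dx":0,"dy":0,"dz":-0.1,"roll":0},
    {"fingers":-0.3,"dx":0,"dy":0,"dz":-0.13,"roll":0},
    {"fingers":-0.3,"dx":0,"dy":0,"dz":-0.13,"roll":0},
    {"fingers":-0.3,"dx":0,"dy":0,"dz":-0.13,"roll":0}
  ]
}}

```text
time: 19.3
tool_pos: [0.5318, -0.0784, 0.2447]
tcp_rot: [-2.451, -1.965, 0.001]
wrist_force: [-0.1, 0.2, 0.1]
width: 0.651
grip_force: 0.0
```

```bash
python3 - <<'E'
from h import *
plan([0.5362,-0.0607,0.1255],-12.5)
im,P,d,cal=grab("wrist"); im2,P2,d2,_=grab("scene")
for n,Q in(("w",P),("s",P2)):
    for nm,lo,hi in(("cover",.097,.103),("collar top",.1035,.109),("cap",.148,.158)):
        m=(Q[...,2]>lo)&(Q[...,2]<hi)&(np.hypot(Q[...,0]-.532,Q[...,1]+.078)<.022); S=Q[m]
        if len(S): print(n,nm,len(S),S.mean(0).round(4))
v=np.vstack if 0 else np.hstack
cv2.imwrite("pics/end.png",np.clip(v([cv2.resize(im[110:330,180:400],(395,395)),cv2.resize(im2[190:310,300:420],(395,395),interpolation=2)])*1.5,0,255).astype(np.uint8))
E
```

```text
tcp [ 0.5318 -0.0784  0.2447] ydir -12.5 tilt [-0.001  0.    -1.   ] shift mm [np.float64(18.3), np.float64(0.5), np.float64(119.2), np.float64(-0.0)] F [-0.08  0.18  0.06] q6 0.03 t 19.3
w cover 594 [ 0.5315 -0.0728  0.0994]
w collar top 159 [ 0.535  -0.0716  0.1054]
w cap 396 [ 0.5336 -0.0766  0.152 ]
s cover 120 [ 0.526  -0.0819  0.0996]
s collar top 72 [ 0.5254 -0.0787  0.1058]
s cap 70 [ 0.5292 -0.078   0.1513]
```

View pics/end.png

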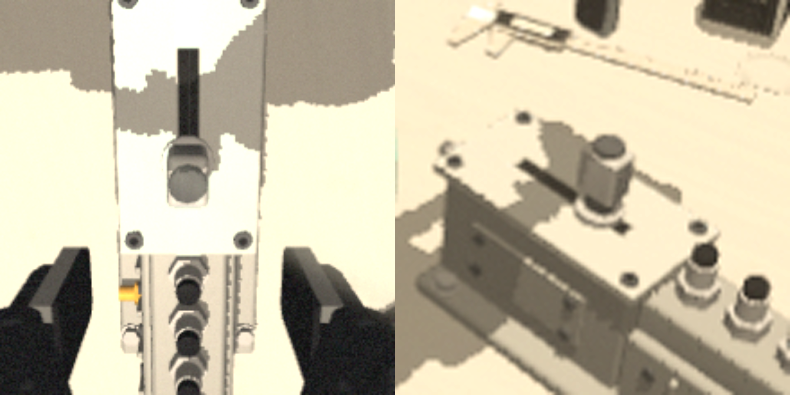

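Both views show the pin upright and released. Its collar is flat on the cover at wrist crop (187,175), with its top at about 106 mm and its cap at about 152 mm. The gripper is clear, so I'm handing in.

```bash
python3 -c "
from workcell import finish_job; print(finish_job())"
```

```text
the job is handed in; nothing more can be done
None
```

The job is handed in (no verdict was returned): the spring pin dropped into the rod's cross hole about 18 mm from the slot's middle towards the valves and stands released with its collar flat on the cover; side force stayed around 3 N or less at each check while dragging, well under the 9 N at which the rod slides, and I did not re-measure the rod's end.

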